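# Wind down the pill crusher

### The arm

A 6-joint arm with a two-finger parallel gripper is mounted at the origin on the work surface. World frame = base frame: x ahead of the robot, y to its left, z up, the work surface at z = 0. Lengths are in m, angles in rad, forces in N, time in s.
With the tool pointing down it reaches from about 0.3 to 1 m from the base axis. Payload 5.1 kg.
Tool frame: the origin (TCP) lies midway between the tips of the shut fingers; the grasp point (between the pads) lies 19 mm behind it; z points along the fingers, y is the line along which they close (so a half turn about z gives the same grasp; the last joint's range is limited). The gripper opens to 95 mm and grips with 3 to 60 N. Pads are 20 mm wide; open, the fingers measure 119 mm over their backs; the gripper's body (75 mm by 180 mm) begins 59 mm behind the grasp point.
Start: joints at [-1.243, 0.124, 1.65, -0, 1.367, -0.083], TCP at [0.26, -0.596, 0.215] pointing down, gripper open.
Joint ranges: [-2.61, 2.61], [-1.02, 2.33], [0.03, 2.71], [-1.35, 4.49], [0.32, 2.68], [-2.91, 2.91]. Speed limits (rad/s): [2.57, 2.57, 3.14, 3.14, 3.14, 3.14].

### API

Orientations are given as a unit quaternion [w, x, y, z].
In Python, from cell import env gives the robot as it stands. Calls block until the motion is done:
- env.move_ptp(position, orientation): joint-space move of the TCP to a pose.
- env.move_linear(position, frame=None, speed=0.15, max_force=None): straight line of the TCP; frame=None keeps the orientation; speed is the mean speed in m/s. With max_force (N) it stops when the force on the tool has changed by that much, and returns True; else False.
- env.goto_joints(angles): joint-space move.
- env.open_gripper() and env.grab(force=None): open the fingers fully, or close them until they stop; force is the grip in N (None keeps the last).
- env.dwell(seconds).
- env.inverse_kinematics(position, orientation): joint angles nearest the present ones, or None.
- env.get_obs(): the state.
- env.snapshot(name): name is "scene" or "top" or "wrist"; returns a dict with "frame" (420x560x3 uint8, red, green, blue), "fx", "fy", "cx", "cy" (pixels), "D" ([k1, k2, p1, p2, k3] as OpenCV has them; the pictures are not rectified), "R" (3x3) and "t" (3): a world point X has camera coordinates R X + t. Camera axes: x right, y down, z forward; pixel columns grow to the right and rows downward; lengths in m; the calibration is good to about 2 mm. A picture is of the moment at which its call begins. There is no depth.
A pose or a line that the arm cannot do raises env.Unreachable and nothing moves.
- env.close_job(): hands the job in; it is judged then, once.
The state is a dict: "clock": time; "joint_positions": joint angles; "qd": joint speeds; "effort": joint torques, N m; "position": TCP position; "orientation": TCP orientation; "wrist_force": force on the tool from outside, world axes, zero at the start; "ft_torque": the same for the moment, N m; "grip_width": finger opening in m; "gripper_force": force on a finger pad.
Only numpy, scipy, OpenCV 4.12 (cv2) and the standard library are available. Lean on these libraries where they do the work, as an engineer would, in place of code of your own. Each camera call takes 0.05 s, during which the arm holds its last target. There are 200 camera calls.

### The job

Wind the pill crusher's crank clockwise (seen from above) by its upright, free-spinning grip until the plunger is fully down in the steel cup, keeping your hand on the grip all the way round without letting go part-way. Then let go and move clear, leaving the glass cup, the tin and the pill bottle where they are.

Things in the scene. Friction and masses are not known exactly. Their poses are not given: they have to be found in the camera images.
- crusher: Pink plastic pill crusher, fixed to the ledge. Origin: centre of the underside of its base (130 x 140 x 18 mm, z up). A steel cup (66 mm across, rim 56 mm up) stands on the base between two steel columns (52 mm either side along its y). They carry a pink head block (56 x 130 mm, 118 to 142 mm up) with the crank on top.
- crank_axis (a point): Point on the crank's vertical turning axis, over the centre of the crusher, 187 mm above the ledge (the mid-height of the grip). The crank turns about the vertical line through it.
- grip: The crank's grip: an upright white cylinder 26 mm across, 50 mm tall (162 to 212 mm up; origin at its centre, 187 mm up), spinning freely on its own vertical axis. It stands on the end of a flat steel crank arm (18 mm wide, top face 160 mm up) and circles the crank axis at a radius of 55 mm at constant height. The hub on the axis is 32 mm across, its top at 164 mm.
- crank (a joint): Crank angle in rad, 0 to 22; grows as the crank turns clockwise seen from above. At 0 the plunger is fully up, at 22 fully down (a hard stop). It starts between 0 and 4.5, so 2.8 to 3.5 turns remain. At 0 the arm points along the crusher's own -x. A light drag of 1 to 3 N at the grip; it stays where it is left.
- press (a joint): How far the plunger is down, in m, 0 (up) to 0.042 (fully down); driven by the crank, 12 mm a turn; it cannot be pushed down by hand. The plunger hangs under a white crossplate (38 x 132 x 14 mm) that slides on the two columns; fully down, the crossplate all but touches the cup's rim.
- cup: Glass measuring cup with one handle, 76 mm across and 85 mm tall, loose, a bystander. Origin: centre of its underside.
- tin: Flat steel tablet tin, 97 x 64 x 27 mm, loose, a bystander. Origin: centre of its underside.
- bottle: Yellow pill bottle with white cap, 54 mm across and 100 mm tall, loose, a bystander. Origin: centre of its underside.
- cabinet: Compact white plastic cabinet with two small drawers, 150 x 190 x 130 mm, fixed, a bystander; drawers face its -x. Origin: centre of its underside.
Mind the look-alikes: they are no part of the job. What is shaped like the crusher but orange or turquoise is not meant.

How it is judged:
On the way, in this order (a step that is already met when the one before it is completed fails the run):
1. The crank is being turned with the fingers on its grip (past 6 rad) (value of joint crank above 6 rad and contact force between the fingers and grip above 0.3 N), for 0.1 s.
2. The crank has come past 19 rad with the fingers still on its grip (value of joint crank above 19 rad and contact force between the fingers and grip above 0.3 N), for 0.05 s.
At the end, for the whole second after the job is handed in: The crank is within 1.2 rad of its lower stop (above 20.8 rad), so the plunger is down to within about 2.5 mm, the crank is at rest, and cup, tin and bottle are within 30 mm of where they started (value of joint crank above 20.8 rad and value of joint press above 0.039 m and velocity of joint crank between -0.05 and 0.05 rad/s and distance of each of cup, tin, bottle from where it was at the start of the episode below 0.03 m); the robot touches nothing.
It fails at once if The hand leaves the grip part-way (gripper more than 80 mm from it while the crank is between 5.5 and 19.5 rad) (value of joint crank between 5.5 and 19.5 rad and distance between the grasp point and grip above 0.08 m).
It fails at once if The cup, tin or bottle is pushed more than 30 mm or tipped over (distance of any of cup, tin, bottle from where it was at the start of the episode above 0.03 m or angle between any of cup, tin, bottle's own z axis and vertical above 0.5 rad).
It also fails if it takes over 64 s, if anything falls off the work surface, if the arm or the gripper's body presses on something with over 40 N, if the wrist force passes 120 N, or if a joint passes its speed limit or range.

## Working session

There is one attempt and no reset: what is moved stays moved. The work goes in short steps, each a Python script; the robot and the scene stay as the last script left them, time stands still between calls to the robot, and variables do not carry over. Pictures are saved under pics/ and viewed, at most 10 in all, crops included, and the job is handed in when it is done.

```bash
mkdir -p pics; ls
python3 - <<'E'
from cell import env
import cv2,pickle
d={}
for n in("scene","top"):
    s=env.snapshot(n); d[n]=s; cv2.imwrite(f"pics/{n}0.png",s["frame"][:,:,::-1])
    print(n,s["fx"],s["fy"],s["cx"],s["cy"],s["D"],s["R"],s["t"])
pickle.dump(d,open("snap0.pkl","wb"))
o=env.get_obs();print(o)
E
```

```text
pics
scene 460.1461135157584 460.1461135157584 277.7961043598372 208.21747174086687 [-0.03241188  0.          0.          0.          0.        ] [[-0.04823098  0.99880202 -0.00826445]
 [ 0.64172262  0.0246454  -0.76654072]
 [-0.76541874 -0.04227449 -0.64214252]] [ 0.03683388 -0.25164774  1.85626414]
top 507.40285817874303 507.40285817874303 273.65125615949387 212.71603073961836 [-0.17058241  0.          0.          0.          0.        ] [[-0.01696666 -0.99978507  0.01191404]
 [-0.98102886  0.01434452 -0.19333032]
 [ 0.19311787 -0.01496819 -0.98106139]] [0.00355179 0.56278028 1.47642697]
{'clock': 0.1, 'joint_positions': array([-1.24261186e+00,  1.24441917e-01,  1.65152601e+00, -1.03466756e-06,
        1.36747152e+00, -8.25826971e-02]), 'qd': array([ 1.73367064e-03, -1.13842276e-03, -2.64826067e-03,  3.15674789e-04,
        8.73671585e-05, -7.21000067e-05]), 'effort': array([ 7.07868694e-04, -4.18877864e+01, -3.61096573e+01,  7.75970751e-02,
        4.61737881e-02, -6.44273200e-05]), 'position': array([ 0.25935265, -0.59539627,  0.2135154 ]), 'orientation': array([-9.16383679e-04,  9.78982389e-01,  2.03942710e-01, -1.13612250e-04]), 'wrist_force': array([-0.11669475, -0.1219121 , -0.27889553]), 'ft_torque': array([-0.01162235, -0.02384494,  0.04083033]), 'gripper_force': 0.0, 'grip_width': 0.09505825671541795}
```

View pics/scene0.png

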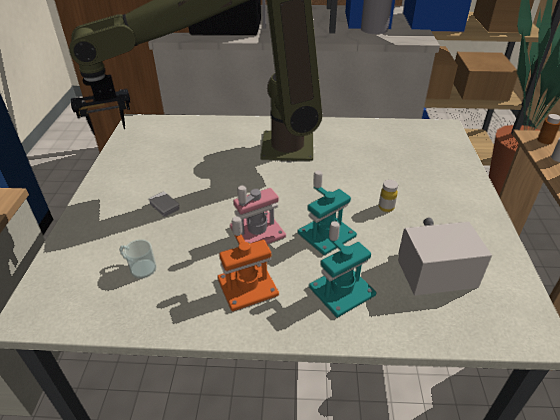

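View pics/top0.png

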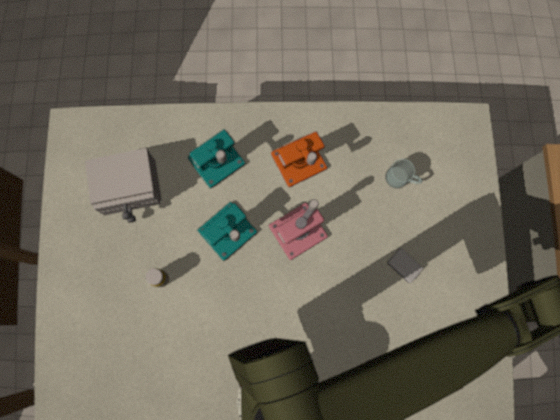

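The scene view shows the pink crusher at about (258,215), its grip at (241,193). In the top view it is at (299,230), with the grip near (313,206). I'll zoom in on both.

Run:
```python
import pickle,cv2,numpy as np
d=pickle.load(open("snap0.pkl","rb"))
a=d["top"]["frame"][185:275,255:345,::-1];b=d["scene"]["frame"][170:260,215:305,::-1]
f=lambda x:cv2.resize(x,(400,400),interpolation=cv2.INTER_CUBIC)
cv2.imwrite("pics/zoom.png",np.hstack([f(a),f(b)]))
```

```text
(no output)
```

View pics/zoom.png

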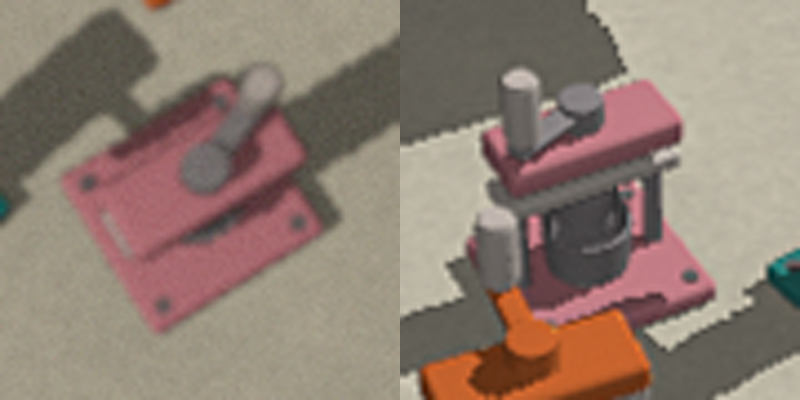

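```bash
cat > h.py <<'E'
import numpy as np,cv2,pickle
from scipy.optimize import least_squares
def und(s,uv):
    K=np.array([[s["fx"],0,s["cx"]],[0,s["fy"],s["cy"]],[0,0,1]])
    return cv2.undistortPoints(np.array([[uv]],float),K,np.array(s["D"]))[0,0]
def ray(s,uv,z):
    r=s["R"].T@np.append(und(s,uv),1); c=-s["R"].T@s["t"]
    return (c+r*(z-c[2])/r[2])[:2]
E
python3 - <<'E'
from h import *
d=pickle.load(open("snap0.pkl","rb"));T,S=d["top"],d["scene"]
k=90/400
t=lambda x,y:(255+x*k-.4,185+y*k-.4)
s=lambda x,y:(215+(x-400)*k-.4,170+y*k-.4)
for n,a,b,z in(("hub",(206,167),(582,94),.164),("grip",(265,77),(521,76),.212)):
    print(n,ray(T,t(*a),z),ray(S,s(*b),z))
A,B,C=[ray(T,t(*p),.018) for p in((62,178),(160,332),(325,232))]
print("base",A,B,C,"centre",(A+C)/2,"len",np.linalg.norm(A-B),np.linalg.norm(C-B))
print("AB yaw",np.degrees(np.arctan2(*(A-B)[::-1])),"BC",np.degrees(np.arctan2(*(C-B)[::-1])))
print("bolts",[ray(T,t(*p),.018) for p in((88,182),(222,100),(298,222),(162,305))])
print("other grips",ray(T,(311,157),.2),ray(T,(235,236),.2),ray(T,(221,156),.2))
E
```

```text
hub [ 0.51326318 -0.07943556] [ 0.51032347 -0.07688916]
grip [ 0.56013562 -0.11379488] [ 0.55484461 -0.11011311]
base [0.53282791 0.01042882] [ 0.42480351 -0.05503226] [ 0.49213981 -0.17086965] centre [ 0.51248386 -0.08022041] len 0.12631082097206084 0.13398686495717313
AB yaw 31.21520126522475 BC -59.830554083267806
bolts [array([ 0.52975025, -0.00752746]), array([ 0.58638798, -0.10208946]), array([ 0.49944533, -0.15234807]), array([ 0.44337126, -0.05682302])]
other grips [ 0.69153998 -0.11032101] [0.4715891  0.10243722] [0.69794467 0.14132164]
```

```bash
cat >> h.py <<'E'
C0=np.array([.5125,-.0785]);G0=np.array([.5575,-.112])
a=np.radians((53.3+90)/2);Q=[0,np.cos(a),np.sin(a),0]
E
python3 - <<'E'
from cell import env
from h import *
p=env.get_obs()["position"]
env.move_linear([p[0],p[1],.30],speed=.25)
env.move_ptp([*G0,.29],Q)
s=env.snapshot("wrist");pickle.dump(s,open("w.pkl","wb"))
cv2.imwrite("pics/w1.png",s["frame"][:,:,::-1])
o=env.get_obs();print(o["clock"],o["position"],o["joint_positions"])
for P in([*C0,.164],[*G0,.212],[*G0,.16]):
    print(cv2.projectPoints(np.array([P]),cv2.Rodrigues(s["R"])[0],s["t"],np.array([[s["fx"],0,s["cx"]],[0,s["fy"],s["cy"]],[0,0,1]]),np.array(s["D"]))[0].ravel())
E
```

```text
2.6833 [ 0.55742673 -0.11284015  0.28992322] [-2.94016634e-01 -9.18136487e-02  1.74317804e+00 -1.93329560e-04
  1.49027446e+00 -1.22278271e+00]
[283.96221205 151.26127189]
[284.15602894 218.98984425]
[284.08985862 205.59629925]
```

View pics/w1.png

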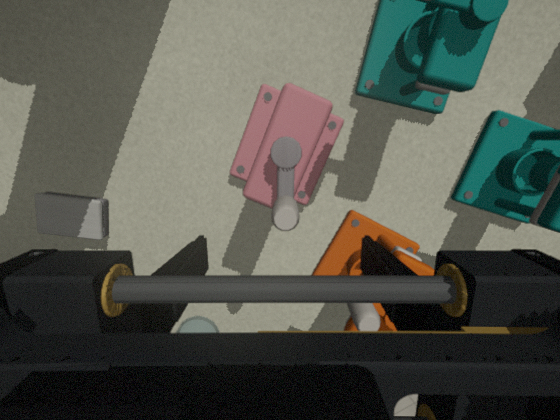

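The wrist view puts the hub at (286,151) and the grip top at (286,218), within 2 px of what I predicted. I'll refine the positions, descend and grasp.

Run:
```python
from cell import env
from h import *
s=pickle.load(open("w.pkl","rb"))
c=ray(s,(286.3,151.3),.164);g=ray(s,(286,218.5),.212)
print(c,g,np.linalg.norm(g-c))
c=(c+C0)/2;g=(g+G0)/2
th=np.arctan2(*(g-c)[::-1]); g=c+.055*np.array([np.cos(th),np.sin(th)])
print("use",c,g,np.degrees(th))
env.move_linear([*g,.225],speed=.15)
print(env.move_linear([*g,.173],speed=.08,max_force=8))
env.grab(8)
o=env.get_obs();print(o["clock"],o["position"],o["grip_width"],o["gripper_force"],o["wrist_force"])
pickle.dump((c,th),open("c.pkl","wb"))
```

```text
[ 0.51391613 -0.07667074] [ 0.55811288 -0.11043549] 0.05561844009016592
use [ 0.51320806 -0.07758537] [ 0.55712114 -0.11070095] -37.020554210925404
False
5.1583 [ 0.55706769 -0.11074606  0.17295576] 0.025802672774676363 7.999926305055851 [-0.28979782 -0.12247066  0.00683745]
```

The grasp is good (26 mm wide). Next is a half-turn trial while logging forces.

```bash
cat >> h.py <<'E'
def wind(env,c,th,n,step=np.pi/8,speed=.1,stop=14,R=.055,every=1):
    """n chords clockwise; stops on rising tangential force. Returns the angle reached and log."""
    L=[]
    for i in range(n):
        th-=step; u=np.array([np.cos(th),np.sin(th)]); cw=np.array([u[1],-u[0]])
        hit=env.move_linear([*(c+R*u),.173],speed=speed,max_force=25)
        o=env.get_obs();f=o["wrist_force"][:2]; L.append((th,f@u,f@cw,f[0],f[1]))
        if i%every==0: print(f"{np.degrees(th):.0f} t={o['clock']:.1f} rad {f@u:.1f} tan {f@cw:.1f} w {o['grip_width']:.4f} gf {o['gripper_force']:.1f} err {1e3*np.linalg.norm(o['position'][:2]-c-R*u):.1f}",hit)
        if hit or f@cw<-stop: print("STOP");break
    return th,np.array(L)
E
python3 - <<'E'
from cell import env
from h import *
c,th=pickle.load(open("c.pkl","rb"))
th,L=wind(env,c,th,8)
pickle.dump((c,th),open("c.pkl","wb"))
E
```

```text
-60 t=5.5 rad -0.8 tan 0.7 w 0.0258 gf 8.0 err 0.8 False
-82 t=5.9 rad -0.8 tan 1.7 w 0.0259 gf 8.0 err 0.5 False
-105 t=6.3 rad -0.5 tan 0.6 w 0.0260 gf 8.0 err 0.3 False
-127 t=6.6 rad -0.6 tan 1.5 w 0.0259 gf 8.0 err 0.3 False
-150 t=7.0 rad -0.3 tan 0.5 w 0.0258 gf 8.0 err 0.4 False
-172 t=7.4 rad 0.3 tan 0.7 w 0.0257 gf 8.0 err 0.5 False
-195 t=7.7 rad 1.5 tan -0.4 w 0.0254 gf 8.0 err 0.4 False
-217 t=8.1 rad 1.1 tan 1.0 w 0.0258 gf 8.0 err 0.4 False
```

```bash
sed -i 's/max_force=25/max_force=12/;s/stop=14/stop=8/' h.py
python3 - <<'E'
from cell import env
from h import *
c,th=pickle.load(open("c.pkl","rb"))
th,L=wind(env,c,th,46,every=3)
print(L[-3:].round(2),"total",np.radians(-37.02)-th)
pickle.dump((c,th),open("c.pkl","wb"))
s=env.snapshot("scene");f=s["frame"][150:280,200:330,::-1]
cv2.imwrite("pics/s2.png",cv2.resize(f,(585,585),interpolation=cv2.INTER_CUBIC))
E
```

```text
-240 t=8.5 rad 1.9 tan 1.9 w 0.0257 gf 8.0 err 0.3 False
-307 t=9.6 rad 4.4 tan 1.0 w 0.0258 gf 8.0 err 0.4 False
-375 t=10.7 rad 4.4 tan 1.0 w 0.0256 gf 8.0 err 0.4 False
-442 t=11.8 rad 3.5 tan 1.8 w 0.0257 gf 8.0 err 0.4 False
-510 t=12.9 rad 2.3 tan 1.1 w 0.0256 gf 8.0 err 0.5 False
-577 t=14.0 rad 1.7 tan 0.9 w 0.0261 gf 8.0 err 0.4 False
-645 t=15.1 rad 2.8 tan 1.3 w 0.0261 gf 8.0 err 0.4 False
-712 t=16.2 rad 4.7 tan 1.0 w 0.0260 gf 8.0 err 0.4 False
-780 t=17.3 rad 3.8 tan 1.0 w 0.0260 gf 8.0 err 0.4 False
-847 t=18.4 rad 2.8 tan 1.0 w 0.0259 gf 8.0 err 0.5 False
-915 t=19.5 rad 2.4 tan 0.7 w 0.0258 gf 8.0 err 0.5 False
-982 t=20.6 rad 1.3 tan 0.5 w 0.0258 gf 8.0 err 0.4 False
-1050 t=21.7 rad 5.3 tan 0.7 w 0.0258 gf 8.0 err 0.4 False
STOP
[[-17.92   4.22   1.53   3.77   2.45]
 [-18.32   5.26   0.7    4.89   2.07]
 [-18.71   7.34  -4.29   6.68   5.27]] total 18.064167430946714
```

View pics/s2.png

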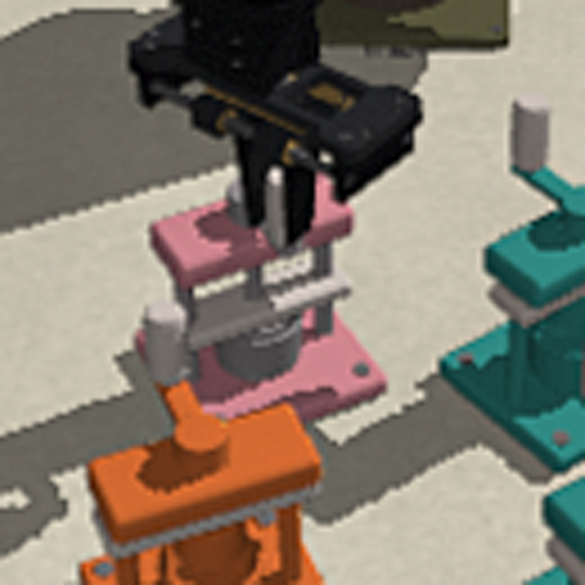

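The crank hit a hard stop at about 17.7–18 rad. That fits a start at 4.3 rad, and the crossplate at about (270,310) in the crop is down on the cup rim. Releasing now.

Run:
```python
from cell import env
from h import *
c,th=pickle.load(open("c.pkl","rb"))
p=env.get_obs()["position"];print("angle",np.degrees(np.arctan2(*(p[:2]-c)[::-1])),"expected stop",np.degrees(np.radians(-37)-17.69)%360-360)
env.open_gripper()
p=env.get_obs()["position"]
env.move_linear([p[0],p[1],.32],speed=.1)
env.move_ptp([.35,-.35,.35],Q)
env.dwell(.5)
o=env.get_obs();print(o["clock"],o["wrist_force"],o["grip_width"])
a=[]
for n,(y,x) in(("scene",(150,200)),("top",(165,235))):
    a.append(cv2.resize(env.snapshot(n)["frame"][y:y+130,x:x+130,::-1],(400,400),interpolation=cv2.INTER_CUBIC))
cv2.imwrite("pics/e.png",np.hstack(a))
```

```text
angle 23.393792247470493 expected stop -330.56233958642633
26.6333 [-0.9132478  -0.239381    0.26528169] 0.09485787457792676
```

View pics/e.png

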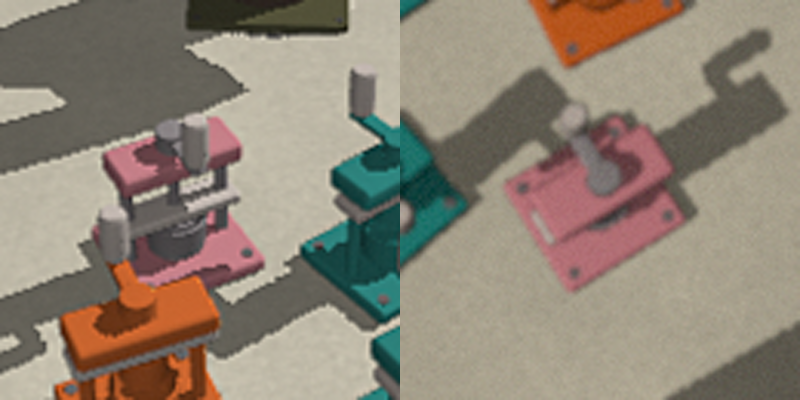

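The grip is resting at the expected stop angle (about 25–30°), with the crossplate down on the cup rim. The robot is clear, so I'm handing in.

```bash
python3 -c "
from cell import env
print(env.close_job())"
```

```text
the job is handed in; nothing more can be done
None
```

I wound the pink crusher's crank clockwise to its hard stop in one unbroken grasp, let go, moved the arm clear and handed the job in at about 27 s; the job returned no verdict, and I did not measure the cup, tin or bottle afterwards, though the arm had no sign of touching them.

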